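# Fit the bleed knob on the airbrush compressor and hold it down

## Robot

A 7-joint arm with a two-finger parallel gripper is mounted at the origin on the work surface. World frame = base frame: x ahead of the robot, y to its left, z up, the work surface at z = 0. Lengths are in m, angles in rad, forces in N, time in s.
With the tool pointing down it reaches from about 0.4 to 0.875 m from the base axis. Payload 6.5 kg.
Tool frame: the origin (TCP) lies at the very end of the fingers, on their centre line; the grasp point (between the pads) lies 19 mm behind it; z points along the fingers, y is the line along which they close (so a half turn about z gives the same grasp; the last joint's range is limited). The gripper opens to 88 mm and grips with 3 to 60 N. Pads are 18 mm wide; open, the fingers measure 123 mm over their backs; the gripper's body (75 mm by 187 mm) begins 45 mm behind the grasp point.
Start: joints at [1.06, 0.536, -0.004, 1.538, 0.003, 1.067, -0.071], TCP at [0.28, -0.587, 0.239] pointing down, gripper open.
Joint ranges: [-2.7, 2.7], [-0.37, 2.16], [-1.27, 1.26], [0.24, 2.4], [-1.31, 4.45], [0.19, 1.91], [-2.76, 2.76]. Speed limits (rad/s): [2.39, 2.39, 3.14, 3.14, 3.14, 3.14, 3.14].

## Interface

Orientations are given as a unit quaternion [x, y, z, w].
In Python, from bench import bot, viewer, job, masks_of, pinpoint gives the robot as it stands.
- The arm moves only by the tool move_tool, called after "Emit:" as name(argument=value, ...) on one line, values as JSON. Schema: {"type":"object","properties":{"rows":{"type":"array","items":{"type":"number"},"minItems":6,"maxItems":48},"aperture":{"type":"number"},"squeeze":{"type":"number"},"only":{"type":"string"},"quiet":{"type":"boolean"},"lines":{"type":"string"}},"required":["rows"],"additionalProperties":false}. rows is one flat list of numbers that holds 1 to 8 rows one after another, with no inner brackets; each row has 6 numbers: dx, dy, dz in fractions of the full range, 1 being 0.6 m, then a rotation vector rx, ry, rz in a scale on which 1.0 is 2 rad; each row is the pose to reach, as a shift and turn from the pose commanded when the call began, along the tool's axes at that moment; what a row does not reach only later rows make up. A row lasts 1/8 s, in which the tool goes at most 0.0625 m and 0.188 rad, less where a joint would pass 70% of its speed; a pose out of reach is approached as far as the arm can. aperture is the opening from 0.0 (shut) to 1.0 (fully open), set as the call begins (left out keeps the last). The fingers move at their own pace and stop on an object; squeeze is the grip in N (left out, the last holds). Time passes only in rows, so rows that do not move let the fingers close. The tool returns the time, the measured TCP pose, the force, the opening and the grip force at its end. only (a regular expression) keeps the lines of the reply that match it, lines (a string "A,B") keeps lines A to B, and quiet returns only ok. Shift and turn numbers lie between -1 and 1, and a call with a number outside is refused. Input that does not fit is refused with a message, and nothing moves.
- bot.observe(): the state, without advancing time (a new reading comes with each control period).
- viewer.read_camera(name): name is "scene" or "top" or "wrist"; returns the picture (480x640x3 uint8, red, green, blue); there is no depth.
- viewer.camera_info(name): a dict with "K" (3x3 intrinsics, pixels), "distortion" ([k1, k2, p1, p2, k3] as OpenCV has them; the pictures are not rectified), "T" (4x4, takes a point from camera to world coordinates). Camera axes: x right, y up, looking along -z (the intrinsics and any distortion apply to the point x, -y, -z); pixel columns grow to the right and rows downward; lengths in m; the calibration is good to about 2 mm. A picture is of the moment at which its call begins: read the wrist's pose just before it. camera_info takes no time and is no camera call; for the wrist camera it gives the pose at the moment of the call.
- job.hand_in(): hands the job in; it is judged then, once.
Trained networks look in the newest picture that a camera, given by its name, has taken for a name from the list of things; names that differ only in an ending like _2 or _b are one class to them, and where a whole thing is asked for, a point or a joint stands for the part that bears it (a point fixed in the world has none). Each returns a list of dicts, best first, with "score" (0 to 1); they miss things now and then, are a little off and sometimes report something else, mostly with a low value. They report only what shows in the picture. A call takes as long as a camera call. They do not tell look-alikes from the thing itself.
- masks_of(camera, thing): "pixels" (480x640 bool, what is visible of it).
- pinpoint(camera, thing): "point" ([x, y, z] in m, in world coordinates, good to about 4 mm: a listed point, or the origin of a listed thing).
The state is a dict: "clock": time; "q": joint angles; "joint_vel": joint speeds; "effort": joint torques, N m; "ee_pos": TCP position; "tcp_rot": TCP orientation; "contact_force": force on the tool from outside, world axes, zero at the start; "moment": the same for the moment, N m; "gripper_width": opening from 0.0 (shut) to 1.0 (fully open); "grasp_force": force on a finger pad.
Only numpy, scipy, OpenCV 4.12 (cv2) and the standard library are available. Lean on these libraries where they do the work, as an engineer would, in place of code of your own. Each camera call takes 0.05 s, during which the arm holds its last target. There are 200 camera calls.

## Task

The bleed knob has come off the airbrush compressor on the painting table. First swing the lamp arm well clear of the compressor's spindle, to either side, then pick up the loose white knob, turn it so that its D-shaped bore matches the flat on the spindle, push it fully home and press it down to the end of its spring travel, and finish while still holding it pressed there, with the lamp still clear. Leave the cup and the two paint bottles where they stand.

Things in the scene. Friction and masses are not known exactly. Their poses are not given: they have to be found in the camera images.
- compressor: Fixed grey desktop compressor, a box 150 (x) by 180 (y) by 90 mm high, its upright steel spindle in the middle of its top. Origin: centre of the underside; z up. The round pressure gauge and the brass outlet are on its +x face; the spindle's flat faces the same way. Turned up to 0.45 rad from the world's axes.
- spindle_top (a point): Centre of the top end of the upright D-shaped steel spindle, 116 mm above the table when free, 26 mm above the compressor's top; axes as the compressor's. 16 mm diameter with a flat 4 mm from the axis on its +x side; the last 3 mm taper by 2.5 mm all round. It does not turn; it slides down on a spring.
- spindle (a joint): How far the spindle is pressed down (m): 0 free, 0.006 at its stop. The spring pushes up with 4 N at 0 and 10 N at the stop.
- knob: Loose white knob, about 60 g, bore down on the table. Origin: centre of the underside, on the bore axis; z up, +x the way the pointer shows (at the start within 0.7 rad of world +x). Twelve-sided hub 45 mm across, 21 mm high; on it a bar grip 16 mm wide (y), 44 mm long (x), from 21 to 46 mm height; a narrower pointer nose on its +x end, and a dark line along the pointer half of the bar's top.
- knob_bore (a point): Closed end of the knob's D bore, on its axis, 16 mm above the underside; axes as the knob's. Bore 18 mm diameter, its flat 5 mm from the axis on the +x (pointer) side: fits the spindle with 1 mm play when both +x agree. Fully home this point is at spindle_top, the knob's underside 10 mm above the compressor's top (4 mm at the stop).
- knob_pointer (a point): Tip of the knob's pointer nose (9 mm wide, 24 mm tall), 31.5 mm from the knob's axis along its +x, 32 mm above its underside.
- lamp_arm (a joint): Angle of the lamp arm about its upright hinge (rad): 0 when it points along the lamp's -x, growing anticlockwise seen from above; stops at -1.25 and 1.25. Stiff (0.2 N m), stays where it is left.
- lamp_grip (a point): Top end of the upright dark steel grip stub (14 mm diameter, 43 mm tall, 278 mm above the table at the top) on the white puck-shaped lamp head (80 mm diameter, from 208 to 235 mm above the table). At the start the head hangs about over the spindle.
- lamp_hinge (a point): Point on the lamp arm's upright hinge axis, at arm height (222 mm), over the lamp's fixed base (90 mm diameter disc) and post beyond the compressor. The stub is 190 mm from this axis; the arm is a bar 16 mm wide, 12 mm high.
- cup: Bystander: loose red plastic cup, 84 mm wide, 110 mm high, open at the top. Origin: centre of the underside. It stands on one side of the compressor, the knob on the other.
- bottle_a: Bystander: small grey paint dropper bottle with black nozzle, 27 mm diameter, 80 mm high, on the left. Origin: centre of the underside.
- bottle_b: Bystander: a like dropper bottle, on the right. Origin: centre of the underside.
Mind the look-alikes: they are no part of the job. There is more than one size of the knob; the job needs the largest.

How it is judged:
By the outcome, as a careful person would: the job done as asked, in the order asked, and still so for the second after the job is handed in, while the arm keeps its last pose, push and grip.
It also fails if it takes over 61 s, if anything falls off the work surface, if the arm or the gripper's body presses on something with over 40 N, if the wrist force passes 120 N, or if a joint passes its speed limit or range.

## Working session

There is one attempt and no reset: what is moved stays moved. The work goes in short steps, Python scripts to look and compute and a tool call to move; the robot and the scene stay as the last step left them, time stands still between calls to the robot, and variables do not carry over. Pictures are saved under pics/ and viewed, at most 10 in all, crops included, and the job is handed in when it is done.

```bash
ls; mkdir -p pics
```

Create h.py:
```python
import numpy as np, cv2
from bench import bot, viewer, job, masks_of, pinpoint
from scipy.spatial.transform import Rotation as R
def pp(cam,names):
    for n in names:
        print(cam,n,[(round(d['score'],2),np.round(d['point'],4).tolist()) for d in pinpoint(cam,n)][:4])
def ray(cam,uv):
    i=viewer.camera_info(cam);T=np.array(i['T'])
    p=cv2.undistortPoints(np.array([[uv]],float),np.array(i['K']),np.array(i['distortion']))[0,0]
    d=T[:3,:3]@np.array([p[0],-p[1],-1.]);return T[:3,3],d/np.linalg.norm(d)
def proj(cam,X):
    i=viewer.camera_info(cam);T=np.array(i['T'])
    p=(np.atleast_2d(X)-T[:3,3])@T[:3,:3];p=p*[1,-1,-1]
    return cv2.projectPoints(p,np.zeros(3),np.zeros(3),np.array(i['K']),np.array(i['distortion']))[0][:,0]
def atz(cam,uv,z):
    o,d=ray(cam,uv);return o+d*(z-o[2])/d[2]
def tri(obs):
    A=0;b=0
    for c,uv in obs:
        o,d=ray(c,uv);P=np.eye(3)-np.outer(d,d);A=A+P;b=b+P@o
    return np.linalg.solve(A,b)
def snap(cam,name):
    im=viewer.read_camera(cam);cv2.imwrite(f'pics/{name}.png',im[:,:,::-1]);return im
def tool(p):  # world point in tool axes relative to TCP
    s=bot.observe();return R.from_quat(s['tcp_rot']).inv().apply(np.array(p)-s['ee_pos'])
```

Run:
```python
from h import *
s=bot.observe();print(s['clock'],s['ee_pos'],R.from_quat(s['tcp_rot']).as_matrix().round(3).tolist(),s['gripper_width'])
for c in('scene','top'):
    snap(c,c+'0'); pp(c,['compressor','spindle_top','knob','knob_bore','knob_pointer','lamp_grip','lamp_hinge','cup','bottle_a'])
print(bot.observe()['clock'])
im=[cv2.imread(f'pics/{c}0.png') for c in('scene','top')]
```

```text
pics
0.0 [ 0.27941684 -0.58619804  0.23785144] [[0.903, 0.43, -0.001], [0.43, -0.903, 0.001], [-0.0, -0.002, -1.0]] 0.9995749155464798
scene compressor [(0.67, [0.5179, 0.0156, -0.0022])]
scene spindle_top [(0.62, [0.5135, 0.0167, 0.1124]), (0.46, [0.5149, 0.0173, 0.001]), (0.22, [0.653, -0.2857, 0.0016])]
scene knob [(0.78, [0.4141, 0.1827, 0.0006]), (0.62, [0.4882, 0.2546, -0.0021]), (0.53, [0.4063, 0.305, 0.002])]
scene knob_bore [(0.9, [0.4899, 0.2536, 0.0159]), (0.58, [0.6331, 0.2697, -0.0039]), (0.57, [0.4164, 0.182, 0.0129]), (0.49, [0.4061, 0.2997, 0.0072])]
scene knob_pointer [(0.93, [0.5099, 0.276, 0.0323]), (0.69, [0.3994, 0.3231, 0.0246]), (0.63, [0.415, 0.1649, 0.0251])]
scene lamp_grip [(0.94, [0.5176, -0.001, 0.2785])]
scene lamp_hinge [(0.68, [0.7048, -0.0278, 0.223])]
scene cup [(0.76, [0.4872, -0.2583, -0.0016]), (0.32, [0.4866, 0.2516, -0.0018])]
scene bottle_a [(0.9, [0.6333, 0.2686, -0.0032]), (0.68, [0.6533, -0.2847, -0.0008]), (0.62, [0.4864, 0.2521, -0.0021])]
top compressor [(0.71, [0.518, 0.0166, -0.0039]), (0.33, [0.6319, 0.2765, 0.0005])]
top spindle_top []
top knob [(0.78, [0.4128, 0.1839, -0.0023]), (0.77, [0.4885, 0.2533, -0.001]), (0.51, [0.4057, 0.3045, 0.0018])]
top knob_bore [(0.8, [0.4067, 0.3048, 0.0114]), (0.78, [0.4201, 0.1878, 0.0137]), (0.76, [0.4837, 0.255, 0.0145])]
top knob_pointer [(0.85, [0.5143, 0.2773, 0.0306]), (0.77, [0.4095, 0.1585, 0.022]), (0.18, [0.5196, 0.0153, -0.0021])]
top lamp_grip [(0.83, [0.5127, 0.0026, 0.277])]
top lamp_hinge [(0.78, [0.7034, -0.0229, 0.2263])]
top cup [(0.7, [0.4813, -0.2599, 0.0027])]
top bottle_a [(0.62, [0.6307, 0.2739, -0.0017]), (0.58, [0.6452, -0.2873, 0.002])]
1.0
```

View pics/scene0.png

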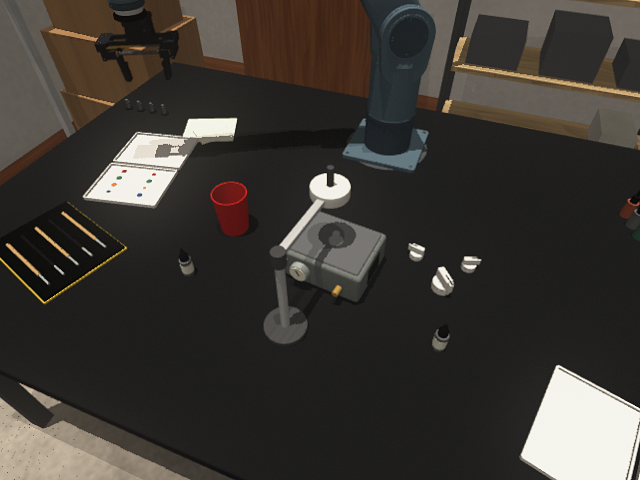

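View pics/top0.png

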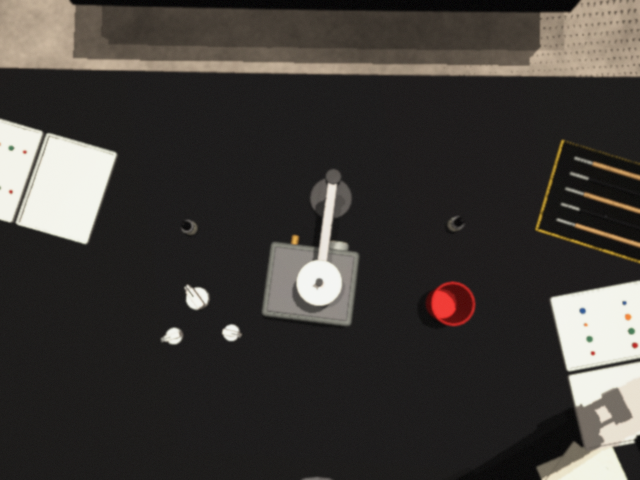

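The largest knob is at scene px (443,282) / top px (197,298). The two smaller look-alikes are at scene (416,252) and (471,264). The lamp stub is at scene (330,172) / top (319,283), and the cup is on the right. I'll go over to the stub first, travelling high.

Units first: shifts go in shares of 0.6 m and turns go in shares of 2 rad. So 0.32 m is 0.5333, -0.02 m is -0.0333, 0.59 rad is 0.295.

Emit:
move_tool(rows=[0.0667,-0.0617,-0.0333,0,0,0.035,0.1333,-0.1233,-0.0667,0,0,0.075,0.2,-0.185,-0.1,0,0,0.115,0.2667,-0.2467,-0.1333,0,0,0.155,0.3333,-0.3083,-0.1667,0,0,0.195,0.4,-0.37,-0.1667,0,0,0.235,0.4667,-0.4317,-0.1667,0,0,0.275,0.5333,-0.4933,-0.1667,0,0,0.295], aperture=1.0)

```text
clock: 2.0
ee_pos: [0.4416, -0.1802, 0.3391]
tcp_rot: [0.997, -0.073, 0.0, 0.0]
contact_force: [0.1, -0.9, 0.2]
gripper_width: 0.995
grasp_force: 0.0
```

Run:
```python
from h import *
def mc(c,n):
    viewer.read_camera(c)
    m=masks_of(c,n)[0]['pixels'].astype(np.uint8);return m
m=mc('top','compressor')
cs=max(cv2.findContours(m,0,2)[0],key=cv2.contourArea)
h=cv2.convexHull(cs)[:,0].astype(float)
P=np.array([atz('top',u,0.09)[:2] for u in h])
print('comp',cv2.minAreaRect((P*1000).astype(np.float32)))
# knobs: grow white blobs from top
for c in('top','scene'):
    viewer.read_camera(c)
    for d in masks_of(c,'knob')[:4]:
        v,u=np.nonzero(d['pixels']);print(c,round(d['score'],2),len(u),u.mean().round(1),v.mean().round(1))
T=R.from_quat(bot.observe()['tcp_rot']).as_matrix()
print(tool([0.515,0.001,0.278]),np.arctan2(T[1,1],T[0,1]), bot.observe()['q'].__repr__())
```

```text
comp ((526.89697265625, 17.451202392578125), (180.5510711669922, 166.04898071289062), 82.86990356445312)
top 0.92 425 196.6 296.8
top 0.78 194 174.0 335.1
top 0.45 198 230.9 331.9
scene 0.64 416 441.9 282.2
scene 0.52 190 416.6 252.4
scene 0.51 225 469.2 264.1
[ 0.04659627 -0.1930668   0.06059982] -1.71753680729 array([ 0.42979295,  0.14094206, -0.14520118,  1.84848046,  0.02290093,
        1.15375064, -1.44080316])
```

In the tool's units: -0.193 m is -0.3217, 0.047 m is 0.0783.

Emit:
move_tool(rows=[0.02,-0.0833,0,0,0,0,0.04,-0.1667,0,0,0,0,0.06,-0.25,0,0,0,0,0.0783,-0.3217,0,0,0,0,0.0783,-0.3217,0.05,0,0,0,0.0783,-0.3217,0.1,0,0,0,0.0783,-0.3217,0.1417,0,0,0,0.0783,-0.3217,0.1533,0,0,0], aperture=1.0)

```text
clock: 3.3
ee_pos: [0.5148, 0.0005, 0.2453]
tcp_rot: [0.997, -0.074, -0.001, 0.0]
contact_force: [0.9, -0.2, 0.3]
gripper_width: 1.0
grasp_force: 0.0
```

Emit:
move_tool(rows=[0,0,0,0,0,0,0,0,0,0,0,0,0,0,0,0,0,0,0,0,0,0,0,0,0,0,0,0,0,0,0,0,0,0,0,0], aperture=0.0, squeeze=15)

```text
clock: 4.05
ee_pos: [0.5156, 0.0024, 0.2467]
tcp_rot: [0.997, -0.072, 0.0, -0.0]
contact_force: [-0.1, -0.2, -0.2]
gripper_width: 0.345
grasp_force: 0.0
```

Run:
```python
from h import *
s=bot.observe();p=s['ee_pos'];H=np.array([.704,-.025,0]);print(s['grasp_force'],s['gripper_width'],p)
v=(p-H)[:2];print(np.linalg.norm(v),np.degrees(np.arctan2(v[1],v[0])))
Rt=R.from_quat(s['tcp_rot'])
for a in np.arange(1,9)*.135:
    c,sn=np.cos(a),np.sin(a);q=np.array([c*v[0]-sn*v[1],sn*v[0]+c*v[1]])+H[:2]
    print(np.round(Rt.inv().apply(np.append(q,p[2])-p),3).tolist(),-a)
```

```text
0.0 0.34498812483585967 [0.51559284 0.00238105 0.24674946]
0.19038639854575373 171.7311450474958
[0.002, 0.026, -0.0] -0.135
[0.007, 0.051, -0.0] -0.27
[0.015, 0.075, -0.0] -0.405
[0.027, 0.098, -0.0] -0.54
[0.042, 0.119, -0.0] -0.675
[0.059, 0.138, -0.0] -0.81
[0.079, 0.154, -0.0] -0.9450000000000001
[0.101, 0.168, -0.0] -1.08
```

Emit:
move_tool(rows=[0,0,0,0,0,0,0,0,0,0,0,0,0,0,0,0,0,0,0,0,0,0,0,0], aperture=0.0, squeeze=15)

```text
clock: 4.55
ee_pos: [0.5155, 0.0022, 0.2467]
tcp_rot: [0.997, -0.073, -0.0, 0.0]
contact_force: [0.1, -0.7, 0.6]
gripper_width: 0.152
grasp_force: 15.0
```

Emit:
move_tool(rows=[0.0033,0.0433,0,0,0,-0.0675,0.0117,0.085,0,0,0,-0.135,0.025,0.125,0,0,0,-0.2025,0.045,0.1633,0,0,0,-0.27,0.07,0.1983,0,0,0,-0.3375,0.0983,0.23,0,0,0,-0.405,0.1317,0.2567,0,0,0,-0.4725,0.1317,0.2567,0,0,0,-0.4725], aperture=0.0, squeeze=15)

```text
clock: 5.55
ee_pos: [0.5742, -0.1608, 0.2467]
tcp_rot: [0.921, 0.39, 0.002, -0.0]
contact_force: [3.6, 1.9, -1.3]
gripper_width: 0.153
grasp_force: 15.0
```

Run:
```python
from h import *
for c in('scene','top'):
    snap(c,c+'1'); pp(c,['lamp_grip','spindle_top','compressor','knob'])
print(bot.observe()['ee_pos'])
```

```text
scene lamp_grip [(0.65, [0.5756, -0.1628, 0.2786])]
scene spindle_top [(0.46, [0.5115, 0.2767, 0.0299]), (0.4, [0.5183, 0.0187, 0.1152])]
scene compressor [(0.87, [0.5168, 0.0176, -0.0001]), (0.22, [0.6294, 0.2704, -0.0047])]
scene knob [(0.72, [0.4145, 0.1833, 0.0003]), (0.59, [0.4863, 0.2537, -0.0009]), (0.57, [0.4042, 0.3035, 0.0003])]
top lamp_grip []
top spindle_top [(0.41, [0.52, 0.014, 0.1189])]
top compressor [(0.67, [0.5176, 0.0168, 0.0004])]
top knob [(0.82, [0.4876, 0.2509, -0.0018]), (0.69, [0.4071, 0.305, 0.0024]), (0.46, [0.4157, 0.185, -0.0])]
[ 0.57297776 -0.15972311  0.24675593]
```

In the tool's units: 0.025 m is 0.0417, 0.0125 m is 0.0208, -0.13 rad is -0.065.

Emit:
move_tool(rows=[0.0017,0.0208,0,0,0,-0.0325,0.0033,0.0417,0,0,0,-0.065,0.0033,0.0417,0,0,0,-0.065], aperture=0.0, squeeze=15)

```text
clock: 6.42
ee_pos: [0.5926, -0.176, 0.2467]
tcp_rot: [0.893, 0.449, 0.002, -0.0]
contact_force: [3.0, 2.6, -1.1]
gripper_width: 0.148
grasp_force: 15.0
```

Emit:
move_tool(rows=[0,0,0,0,0,0,0,0,0,0,0,0,0,0,0,0,0,0,0,0,-0.0333,0,0,0,0,0,-0.1,0,0,0], aperture=1.0, squeeze=15)

```text
clock: 7.05
ee_pos: [0.5895, -0.1776, 0.3058]
tcp_rot: [0.894, 0.448, -0.002, -0.001]
contact_force: [-0.1, 0.1, -0.0]
gripper_width: 0.698
grasp_force: 0.0
```

Run:
```python
from h import *
T=R.from_quat(bot.observe()['tcp_rot']).as_matrix()
print(tool([0.487,0.253,0.25]),np.arctan2(T[1,1],T[0,1]), bot.observe()['q'].__repr__())
i=viewer.camera_info('wrist');print(np.array(i['T']).round(3),i['K'][0][0])
```

```text
[ 0.28385329 -0.33947912  0.05651822] -0.6412236856120865 array([ 0.51228975,  0.4518676 , -0.41029536,  1.53678612,  0.18811182,
        1.19614666, -0.57218122])
[[ 0.801  0.57   0.182  0.637]
 [-0.598  0.765  0.238 -0.116]
 [-0.003 -0.3    0.954  0.453]
 [ 0.     0.     0.     1.   ]] 401.1708302133351
```

In the tool's units: -0.153 m is -0.255, 0.128 m is 0.2133, 0.2 rad is 0.1.

Emit:
move_tool(rows=[0.0533,-0.065,0,0,0,0,0.1067,-0.1283,0,0,0,0,0.16,-0.1917,0,0,0,0.05,0.2133,-0.255,0,0,0,0.1,0.2133,-0.255,0,0,0,0.1], aperture=1.0)

```text
clock: 7.68
ee_pos: [0.5437, 0.0212, 0.3073]
tcp_rot: [0.933, 0.36, 0.0, -0.001]
contact_force: [-0.1, -0.3, 0.5]
gripper_width: 0.998
grasp_force: 0.0
```

Run:
```python
from h import *
snap('wrist','w1'); pp('wrist',['spindle_top','compressor'])
print(proj('wrist',[[.518,.0166,.116],[.518,.0166,.09]]))
for d in masks_of('wrist','spindle_top')[:1]:
    v,u=np.nonzero(d['pixels']);print(d['score'],len(u),u.min(),u.max(),v.min(),v.max())
np.savez('w1.npz',T=viewer.camera_info('wrist')['T'])
print(tool([0.487,0.253,0.25]))
```

```text
wrist spindle_top [(0.68, [0.5174, 0.0193, 0.1183])]
wrist compressor []
[[297.30393532 233.7352992 ]
 [298.73027105 226.08872932]]
0.74 260 294 310 223 243
[ 0.11521044 -0.21634122  0.05639882]
```

View pics/w1.png

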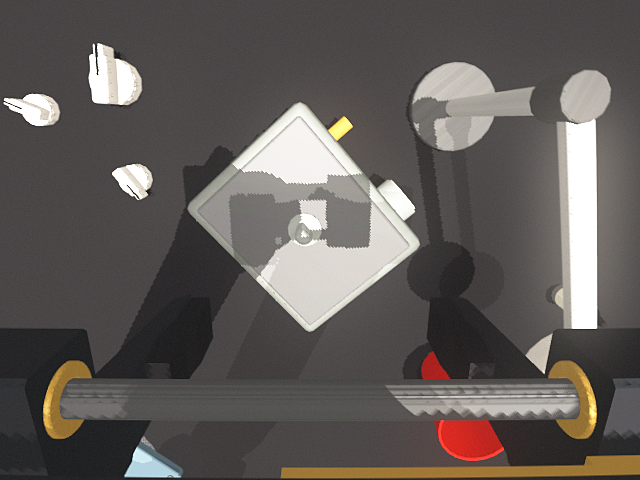

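The wrist view shows the spindle at about (302,231). The compressor top's corners are at (300,103), (188,209), (310,331) and (419,243), and the lamp is swung off to the right.

Run:
```python
from h import *
c=np.array([atz('wrist',u,.088) for u in [(300,103),(188,209),(310,331),(419,243)]])[:,:2]
print(c.round(4).tolist(),c.mean(0))
for i in range(4):
    e=c[(i+1)%4]-c[i];print(np.linalg.norm(e).round(4),np.arctan2(e[1],e[0]).round(3))
print(atz('wrist',(301.5,232),.115), tri([('wrist',(301.5,232)),('top',proj('top',[[.52,.014,.1189]])[0])]))
```

```text
[[0.6014, 0.087], [0.4614, 0.1039], [0.441, -0.0654], [0.5814, -0.0808]] [0.5213362 0.011197 ]
0.141 3.022
0.1705 -1.691
0.1412 -0.109
0.169 1.452
[0.52146298 0.0144059  0.115     ] [0.52036696 0.01393194 0.11085458]
```

Emit:
move_tool(rows=[0.0467,-0.0833,0.0167,0,0,0,0.0917,-0.1667,0.0333,0,0,0,0.1333,-0.25,0.05,0,0,0,0.1667,-0.3333,0.075,0,0,0,0.1867,-0.36,0.0933,0,0,0,0.1867,-0.36,0.0933,0,0,0], aperture=1.0)

```text
clock: 8.62
ee_pos: [0.484, 0.2523, 0.2499]
tcp_rot: [0.934, 0.357, -0.001, -0.0]
contact_force: [0.2, -0.7, 0.7]
gripper_width: 0.996
grasp_force: 0.0
```

Run:
```python
from h import *
snap('wrist','w2'); pp('wrist',['knob','knob_pointer','knob_bore'])
snap('scene','s2');print(proj('wrist',[[.487,.253,.046],[.5125,.277,.032]]))
```

```text
wrist knob [(0.82, [0.4835, 0.2542, -0.0042]), (0.79, [0.416, 0.1857, 0.0015]), (0.62, [0.407, 0.3, -0.0005])]
wrist knob_pointer [(0.91, [0.4119, 0.164, 0.0259]), (0.83, [0.5119, 0.274, 0.0303]), (0.82, [0.4024, 0.3223, 0.0206]), (0.41, [0.483, 0.2566, -0.0053])]
wrist knob_bore [(0.96, [0.4064, 0.3039, 0.006]), (0.94, [0.4887, 0.2564, 0.0163]), (0.57, [0.417, 0.186, 0.0159])]
[[318.02503497 205.68275078]
 [316.90480651 164.32734112]]
```

View pics/w2.png

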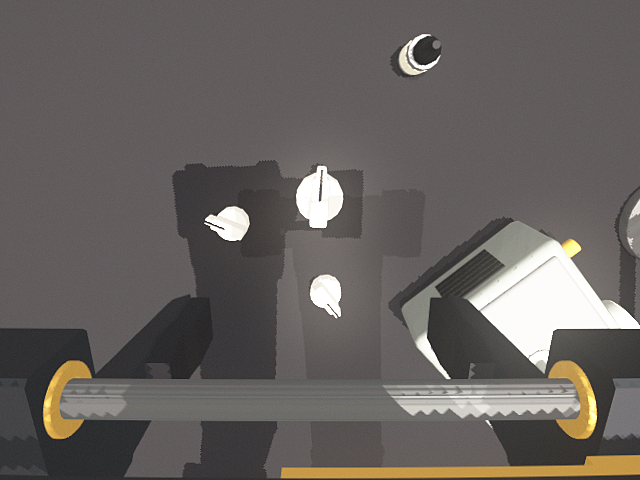

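The large knob's nose is at about (321,166) and its bar runs down to (318,226), with the two smaller knobs at (228,223) and (326,292). I'll crop for accuracy.

Run:
```python
import cv2
im=cv2.imread('pics/w2.png')[150:245,270:370]
cv2.imwrite('pics/w2c.png',cv2.resize(im,None,fx=6,fy=6,interpolation=cv2.INTER_NEAREST))
```

```text
(no output)
```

View pics/w2c.png

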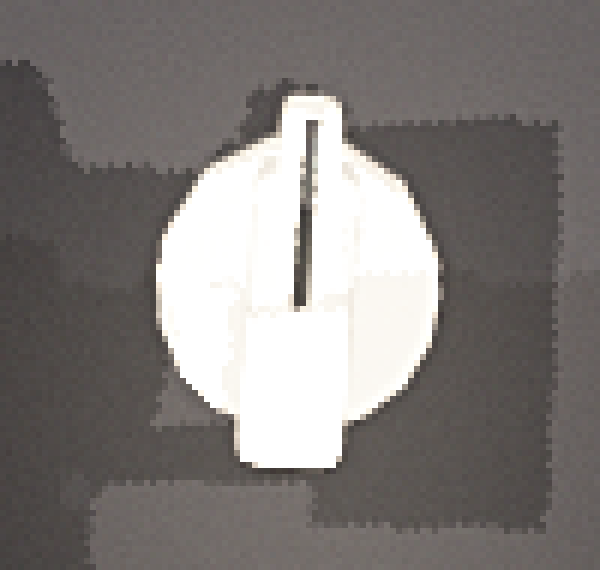

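Run:
```python
from h import *
L=[(270+x/6-.5,150+y/6-.5) for x,y in [(312,122),(300,305),(290,467),(244,467),(342,465),(285,98),(342,98)]]
W=[atz('wrist',u,.046) for u in L]
print(np.round(W,4).tolist())
d=W[0]-W[1];b=W[0]-W[2]
print('yaw line',np.arctan2(d[1],d[0]),'yaw bar',np.arctan2(b[1],b[0]),np.linalg.norm(b))
y=np.arctan2(b[1],b[0]);ax=W[2]+.022*np.array([np.cos(y),np.sin(y),0]);print('axis',ax, 'nose',np.linalg.norm((W[5]+W[6])/2-W[2]))
# height check: line ends, two views
print(proj('wrist',[ax,[*ax[:2],0]]))
s=bot.observe();T=R.from_quat(s['tcp_rot']).as_matrix();print(np.arctan2(T[1,1],T[0,1])+np.pi/2,tool([*ax[:2],.03]))
# hull centre by circle of mask in scene+wrist for two-view height
viewer.read_camera('scene');viewer.read_camera('wrist')
pp('scene',['knob_bore','knob_pointer'])
def near(c,n,X):
    r=pinpoint(c,n);q=[proj(c,[d['point']])[0] for d in r];return min(q,key=lambda p:np.linalg.norm(p-proj(c,[X])[0]))
N=[.512,.276,.032]
print('nose 2-view',tri([(c,near(c,'knob_pointer',N)) for c in('scene','wrist')]))
B=[*ax[:2],.016];print('bore 2-view',tri([(c,near(c,'knob_bore',B)) for c in('scene','wrist')]))
```

```text
[[0.5128, 0.2718, 0.046], [0.4915, 0.2552, 0.046], [0.4719, 0.2398, 0.046], [0.4673, 0.2451, 0.046], [0.4774, 0.2342, 0.046], [0.5128, 0.277, 0.046], [0.5182, 0.2709, 0.046]]
yaw line 0.6619900506111768 yaw bar 0.6637921392789072 0.05189414275747867
axis [0.48923688 0.25340399 0.046     ] nose 0.055346612088946236
[[319.3498977  203.54590635]
 [319.29460247 194.23542757]]
0.7267995338757361 [0.00484664 0.00028036 0.22111177]
scene knob_bore [(0.93, [0.4885, 0.2536, 0.0182]), (0.81, [0.4057, 0.3022, 0.0098]), (0.6, [0.4161, 0.1843, 0.0149])]
scene knob_pointer [(0.92, [0.5086, 0.2772, 0.0316]), (0.73, [0.4006, 0.323, 0.0227]), (0.64, [0.4135, 0.1652, 0.0243])]
nose 2-view [0.51444785 0.27597315 0.03872328]
bore 2-view [0.47952185 0.25544532 0.00716813]
```

In the tool's units: 0.225 m is 0.375, 0.05 m is 0.0833, 0.063 rad is 0.0315.

Emit:
move_tool(rows=[0.0083,0,0.0833,0,0,0.015,0.0083,0,0.1667,0,0,0.0315,0.0083,0,0.25,0,0,0.0315,0.0083,0,0.3167,0,0,0.0315,0.0083,0,0.35,0,0,0.0315,0.0083,0,0.375,0,0,0.0315,0.0083,0,0.375,0,0,0.0315], aperture=1.0)

```text
clock: 10.15
ee_pos: [0.4879, 0.2557, 0.0256]
tcp_rot: [0.945, 0.327, -0.0, 0.0]
contact_force: [0.0, -0.1, 1.0]
gripper_width: 0.998
grasp_force: 0.0
```

Emit:
move_tool(rows=[0,0,0,0,0,0,0,0,0,0,0,0,0,0,0,0,0,0,0,0,0,0,0,0,0,0,0,0,0,0,0,0,0,0,0,0,0,0,0,0,0,0,0,0,0,0,0,0], aperture=0.0, squeeze=40)

```text
clock: 11.15
ee_pos: [0.4879, 0.2556, 0.0257]
tcp_rot: [0.945, 0.327, -0.0, -0.0]
contact_force: [-0.3, 1.9, -0.8]
gripper_width: 0.18
grasp_force: 40.0
```

Emit:
move_tool(rows=[0,0,0,0,0,0], aperture=0.0, squeeze=40)

```text
clock: 11.28
ee_pos: [0.4879, 0.2556, 0.0257]
tcp_rot: [0.945, 0.327, -0.0, -0.0]
contact_force: [-0.5, -0.3, -0.4]
gripper_width: 0.182
grasp_force: 40.0
```

In the tool's units: -0.17 m is -0.2833, 0.16 m is 0.2667, 0.6 rad is 0.3.

Emit:
move_tool(rows=[0,0,-0.05,0,0,0,0,0,-0.1333,0,0,0,0,0,-0.2167,0,0,0,0,0,-0.2833,0,0,0,-0.04,0.0667,-0.2833,0,0,0.075,-0.08,0.1333,-0.2833,0,0,0.15,-0.12,0.2,-0.2833,0,0,0.225,-0.16,0.2667,-0.2833,0,0,0.3], aperture=0.0, squeeze=40)

```text
clock: 12.28
ee_pos: [0.5113, 0.0689, 0.1958]
tcp_rot: [1.0, 0.031, 0.0, 0.0]
contact_force: [0.3, -0.9, -0.2]
gripper_width: 0.173
grasp_force: 40.0
```

Emit:
move_tool(rows=[-0.0333,0.0883,0,0,0,0.092,-0.0333,0.0883,0,0,0,0.092], aperture=0.0, squeeze=40)

```text
clock: 12.52
ee_pos: [0.4936, 0.0114, 0.1954]
tcp_rot: [0.998, -0.063, -0.001, 0.001]
contact_force: [0.4, 0.7, -1.0]
gripper_width: 0.174
grasp_force: 40.0
```

Run:
```python
from h import *
s=bot.observe();T=R.from_quat(s['tcp_rot']).as_matrix();print(s['clock'],s['ee_pos'],np.arctan2(T[1,0],T[0,0]),s['q'].__repr__())
snap('wrist','w3');snap('scene','s3');snap('top','t3')
for c in('wrist','scene','top'): pp(c,['knob_pointer','knob_bore','spindle_top','lamp_grip'])
print(proj('wrist',[[.52,.0155,.116],[.52,.0155,.192]]),proj('scene',[[.52,.0155,.116]]))
```

```text
12.525 [0.49363374 0.01139717 0.19537758] -0.12570896770716072 array([ 0.13197837,  0.34919647, -0.29929742,  1.96904669,  0.13853802,
        0.84464506, -1.93926847])
wrist knob_pointer [(0.92, [0.5214, 0.0063, 0.2008]), (0.63, [0.4089, 0.1627, 0.0237])]
wrist knob_bore [(0.96, [0.4113, 0.3035, 0.0085]), (0.57, [0.4131, 0.1812, 0.016])]
wrist spindle_top [(0.73, [0.5171, 0.0208, 0.1166])]
wrist lamp_grip []
scene knob_pointer [(0.67, [0.523, 0.0164, 0.2017]), (0.62, [0.4002, 0.3254, 0.0235]), (0.5, [0.4134, 0.164, 0.0218])]
scene knob_bore [(0.62, [0.4952, 0.0152, 0.1876]), (0.57, [0.4063, 0.2979, 0.0107]), (0.49, [0.4175, 0.1842, 0.0138])]
scene spindle_top [(0.52, [0.5166, 0.0168, 0.1121]), (0.21, [0.4944, 0.0142, 0.1881])]
scene lamp_grip [(0.66, [0.5941, -0.1765, 0.2795])]
top knob_pointer [(0.65, [0.4029, 0.3201, 0.02]), (0.51, [0.4129, 0.1609, 0.0181])]
top knob_bore [(0.81, [0.4095, 0.3061, 0.0122]), (0.47, [0.4208, 0.1851, 0.0119])]
top spindle_top []
top lamp_grip [(0.96, [0.593, -0.1745, 0.2794]), (0.69, [0.6344, 0.2768, 0.0019])]
[[315.95318579 213.62122575]
 [314.39557828 256.98668028]] [[334.17319081 231.8710756 ]]
```

View pics/w3.png

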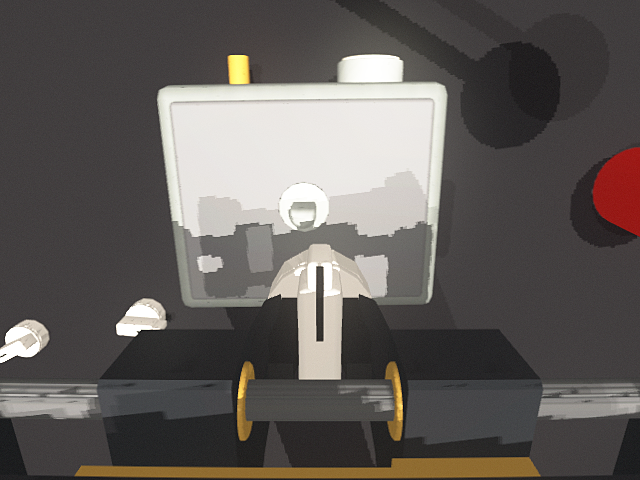

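The spindle shows at about (303,213) with its flat toward the gauge side. The held knob's line runs (320,266)–(320,340), and the compressor's edges look nearly parallel to the tool. I'll crop this one too.

Run:
```python
import cv2
im=cv2.imread('pics/w3.png')[175:315,260:390]
cv2.imwrite('pics/w3c.png',cv2.resize(im,None,fx=4,fy=4,interpolation=cv2.INTER_NEAREST))
```

```text
(no output)
```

View pics/w3c.png

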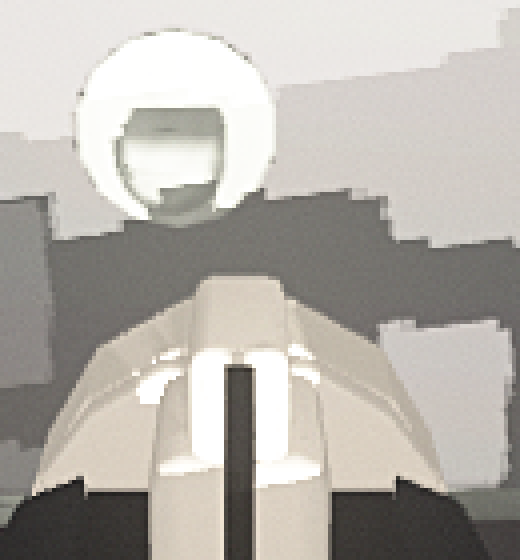

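Emit:
move_tool(rows=[0,0,0,0,0,0,0,0,0,0,0,0,0,0,0,0,0,0], aperture=0.0, squeeze=40)

```text
clock: 13.65
ee_pos: [0.495, 0.0163, 0.1957]
tcp_rot: [0.998, -0.059, -0.0, 0.0]
contact_force: [0.4, 0.3, -1.1]
gripper_width: 0.181
grasp_force: 40.0
```

Run:
```python
from h import *
im=snap('wrist','w4');i=viewer.camera_info('wrist')
s=bot.observe();T=R.from_quat(s['tcp_rot']).as_matrix();print(s['clock'],s['ee_pos'],np.arctan2(T[1,0],T[0,0]),s['joint_vel'].round(4))
c=im[175:355,240:400,::-1]
cv2.imwrite('pics/w4c.png',cv2.resize(c,None,fx=3.3333,fy=3.3333,interpolation=cv2.INTER_NEAREST))
print(proj('wrist',[[.52,.0155,.116],[.52,.0155,.09]]))
pp('wrist',['spindle_top','knob_pointer'])
# edges of compressor top for yaw
m=masks_of('wrist','compressor')
print(len(m))
```

```text
13.7 [0.49500091 0.0162734  0.19570447] -0.11720048633220462 [ 0.0005  0.0008 -0.0007  0.0001  0.0016  0.0011  0.0005]
[[315.81548428 213.62242388]
 [316.1596176  204.41638159]]
wrist spindle_top [(0.83, [0.5183, 0.0175, 0.1132])]
wrist knob_pointer [(0.96, [0.4115, 0.1633, 0.0249]), (0.84, [0.523, 0.0145, 0.2033]), (0.78, [0.4026, 0.3205, 0.0239])]
1
```

View pics/w4c.png

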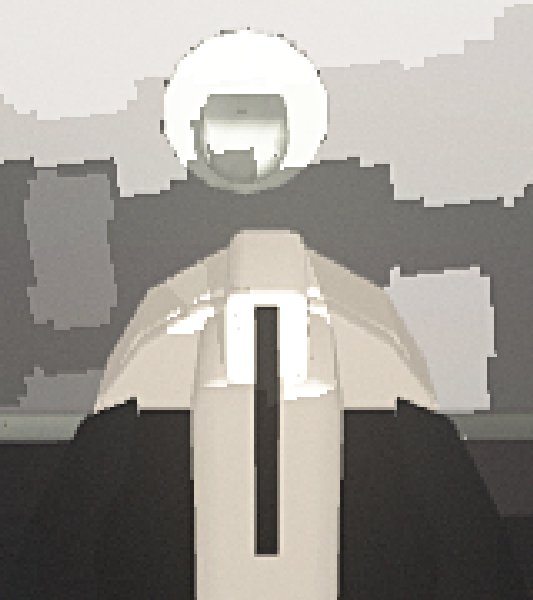

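Run:
```python
from h import *
f=lambda x,y:(240+x/3.3333-.5,175+y/3.3333-.5)
zt=.1957-.0257+.046
for n,u in [('line tip',(266.5,307)),('line end',(266.5,555))]:
    print(n,tool(atz('wrist',f(*u),zt)).round(4))
print('nose top front',tool(atz('wrist',f(266.5,291),zt-.002)).round(4),'nose low front',tool(atz('wrist',f(266.5,232),zt-.026)).round(4))
print('hub L/R',tool(atz('wrist',f(97,408),zt-.025)).round(4),tool(atz('wrist',f(437,408),zt-.025)).round(4))
for z in(.09,.092,.094): print('collar',z,atz('wrist',f(246,112),z),atz('wrist',f(246,30),z)-atz('wrist',f(246,190),z))
print('flat bottom',atz('wrist',f(245,95),.092))
for z in(.113,.116):print('back of top',z,atz('wrist',f(245,190),z))
a=[.5185,.017]
c,s=np.cos(-.118),np.sin(-.118)
def P(x,y,z):return [a[0]+c*x-s*y,a[1]+s*x+c*y,z]
pr=proj('wrist',[P(-.008,0,.113),P(-.0055,0,.116),P(.004,0,.09),P(.004,0,.113),P(.0015,0,.116),P(0,.008,.1),P(0,-.008,.1)])
print(((pr-[240,175]+.5)*3.3333).round(0).tolist())
viewer.read_camera('scene');pp('scene',['spindle_top','knob_bore','knob_pointer']);snap('top','t4');pp('top',['spindle_top','lamp_grip'])
```

```text
line tip [ 0.0299 -0.0001 -0.0203]
line end [ 0.0014 -0.0001 -0.0203]
nose top front [ 0.0308 -0.0001 -0.0183] nose low front [ 0.0296 -0.      0.0057]
hub L/R [ 0.0071 -0.0211  0.0047] [0.0071 0.0211 0.0047]
collar 0.09 [0.51782515 0.01762366 0.09      ] [ 0.03119877 -0.00382483  0.        ]
collar 0.092 [0.51825437 0.01754188 0.092     ] [ 0.03095184 -0.00379456  0.        ]
collar 0.094 [0.51868359 0.0174601  0.094     ] [ 0.03070492 -0.00376429  0.        ]
flat bottom [0.52155458 0.01732918 0.092     ]
back of top 0.113 [0.50870511 0.01858632 0.113     ]
back of top 0.116 [0.50953253 0.01843879 0.116     ]
[[247.0, 180.0], [247.0, 170.0], [249.0, 88.0], [247.0, 114.0], [247.0, 131.0], [205.0, 120.0], [291.0, 120.0]]
scene spindle_top [(0.39, [0.5201, 0.0191, 0.1145])]
scene knob_bore [(0.82, [0.4051, 0.3012, 0.0108]), (0.55, [0.4979, 0.0143, 0.1901]), (0.52, [0.4151, 0.1838, 0.0137])]
scene knob_pointer [(0.76, [0.4135, 0.1648, 0.0227]), (0.6, [0.5188, 0.019, 0.2015]), (0.57, [0.3973, 0.3249, 0.0241])]
top spindle_top []
top lamp_grip [(0.8, [0.5909, -0.1728, 0.2782]), (0.75, [0.6482, -0.2864, 0.0018])]
```

In the tool's units: 0.05 m is 0.0833, 0.04 m is 0.0667.

Emit:
move_tool(rows=[0.02,-0.0033,0,0,0,0,0.0383,-0.0067,0,0,0,0,0.0383,-0.0067,0.0333,0,0,0,0.0383,-0.0067,0.0667,0,0,0,0.0383,-0.0067,0.0833,0,0,0,0.0383,-0.0067,0.0833,0,0,0,0.0383,-0.0067,0.0833,0,0,0], aperture=0.0, squeeze=40)

```text
clock: 15.08
ee_pos: [0.519, 0.0177, 0.1463]
tcp_rot: [0.998, -0.059, 0.001, -0.0]
contact_force: [0.2, -0.1, -0.9]
gripper_width: 0.177
grasp_force: 40.0
```

Emit:
move_tool(rows=[0,0,0.005,0,0,0,0,0,0.01,0,0,0,0,0,0.0133,0,0,0,0,0,0.0133,0,0,0], aperture=0.0, squeeze=40)

```text
clock: 15.58
ee_pos: [0.5182, 0.0175, 0.1375]
tcp_rot: [0.998, -0.059, -0.0, 0.0]
contact_force: [-0.1, -0.6, -0.7]
gripper_width: 0.173
grasp_force: 40.0
```

In the tool's units: 0.009 m is 0.015, 0.006 m is 0.01.

Emit:
move_tool(rows=[0,0,0.005,0,0,0,0,0,0.01,0,0,0,0,0,0.015,0,0,0,0,0,0.015,0,0,0], aperture=0.0, squeeze=40)

```text
clock: 16.08
ee_pos: [0.5181, 0.0175, 0.1284]
tcp_rot: [0.998, -0.059, -0.0, 0.0]
contact_force: [-0.6, 0.4, -0.9]
gripper_width: 0.177
grasp_force: 40.0
```

Emit:
move_tool(rows=[0,0,0.005,0,0,0,0,0,0.005,0,0,0,0,0,0.005,0,0,0], aperture=0.0, squeeze=40)

```text
clock: 16.45
ee_pos: [0.5182, 0.0176, 0.1257]
tcp_rot: [0.998, -0.059, -0.0, 0.0]
contact_force: [-0.4, -0.2, -0.4]
gripper_width: 0.176
grasp_force: 40.0
```

In the tool's units: 0.004 m is 0.0067, 0.002 m is 0.0033.

Emit:
move_tool(rows=[0,0,0.0033,0,0,0,0,0,0.0067,0,0,0,0,0,0.0067,0,0,0], aperture=0.0, squeeze=50)

```text
clock: 16.82
ee_pos: [0.5183, 0.0175, 0.122]
tcp_rot: [0.998, -0.059, 0.0, 0.0]
contact_force: [-2.4, -0.4, 7.2]
gripper_width: 0.175
grasp_force: 50.0
```

Emit:
move_tool(rows=[0,0,0.0025,0,0,0,0,0,0.005,0,0,0,0,0,0.005,0,0,0,0,0,0.005,0,0,0], aperture=0.0, squeeze=50)

```text
clock: 17.32
ee_pos: [0.5184, 0.0176, 0.1195]
tcp_rot: [0.998, -0.059, 0.0, 0.0]
contact_force: [-3.9, -0.1, 10.9]
gripper_width: 0.178
grasp_force: 50.0
```

In the tool's units: 0.002 m is 0.0033, 0.001 m is 0.0017.

Emit:
move_tool(rows=[0,0,0.0017,0,0,0,0,0,0.0033,0,0,0,0,0,0.0033,0,0,0,0,0,0.0033,0,0,0], aperture=0.0, squeeze=60)

```text
clock: 17.82
ee_pos: [0.5186, 0.0176, 0.1191]
tcp_rot: [0.998, -0.059, 0.0, 0.0]
contact_force: [-10.1, -1.5, 29.6]
gripper_width: 0.173
grasp_force: 60.0
```

In the tool's units: -0.0007 m is -0.0012.

Emit:
move_tool(rows=[0,0,-0.0012,0,0,0,0,0,-0.0012,0,0,0], aperture=0.0, squeeze=60)

```text
clock: 18.08
ee_pos: [0.5185, 0.0175, 0.1192]
tcp_rot: [0.998, -0.059, 0.0, 0.0]
contact_force: [-7.8, -1.2, 23.3]
gripper_width: 0.175
grasp_force: 60.0
```

Run:
```python
from h import *
im=snap('scene','s5');pp('scene',['knob_pointer','lamp_grip','cup','bottle_a'])
viewer.read_camera('wrist');pp('wrist',['knob_pointer'])
c=im[130:350,150:480,::-1];cv2.imwrite('pics/s5c.png',cv2.resize(c,None,fx=2.4,fy=2.4))
s=bot.observe();print(s['clock'],s['ee_pos'],s['contact_force'])
```

```text
scene knob_pointer [(0.8, [0.544, 0.0179, 0.1237]), (0.61, [0.414, 0.1641, 0.0217]), (0.53, [0.4021, 0.3224, 0.0227])]
scene lamp_grip [(0.62, [0.593, -0.1781, 0.2768])]
scene cup [(0.59, [0.4835, -0.2567, -0.0024])]
scene bottle_a [(0.92, [0.6302, 0.2686, -0.0039]), (0.69, [0.6494, -0.2852, -0.0015])]
wrist knob_pointer [(0.55, [0.5492, 0.0136, 0.1254])]
18.425 [0.51849107 0.01752628 0.11924705] [-7.54468841 -1.46443537 22.40290352]
```

View pics/s5c.png

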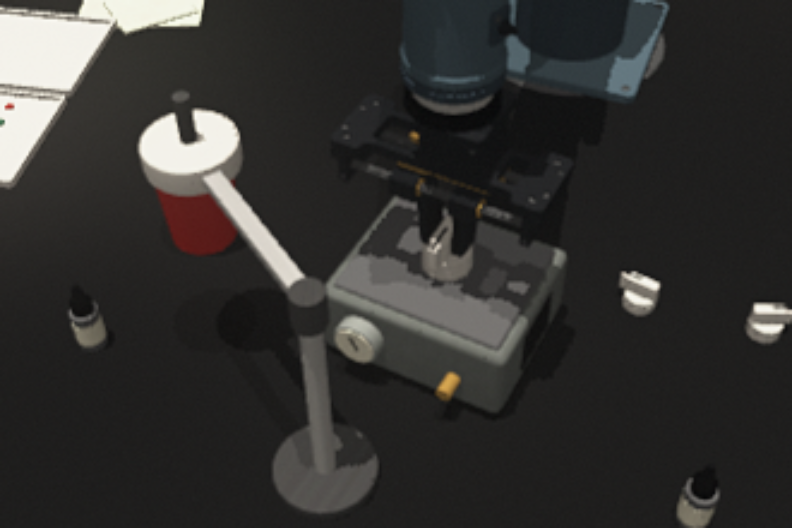

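The knob sits almost flush on the compressor. Its pointer is at about 0.125 m, and 0.126 m is expected at the stop. The lamp head is clear at crop px (190,140), and the cup and bottles haven't moved.

```bash
python3 -c "
from bench import job
print(job.hand_in())"
```

```text
the job is handed in; nothing more can be done
None
```

I swung the lamp clear, fitted the largest knob on the spindle with its flat aligned, and handed in at about 18 s with the arm still holding it pressed at the stop with about 22 N; the cup and bottles were not touched.

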